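Latch the plaster mould shut

ROBOT

A 6-joint arm with a two-finger parallel gripper is mounted at the origin on the work surface; the furniture and walls round the work are solid. World frame = base frame: x ahead of the robot, y to its left, z up, the work surface at z = 0. Lengths are in mm, angles in rad, forces in N, time in s.
With the tool pointing down it reaches from about 275 to 750 mm from the base axis. Payload 10.2 kg.
Tool frame: the origin (TCP) lies at the centre of the arm's flange, where the gripper is bolted on; the fingertips stand ctrl.tip_reach ahead of it and the grasp point (between the pads) lies 155 mm ahead of it (ctrl.tip_reach is the distance from the TCP to the fingertips, in mm); z points along the fingers, y is the direction in which the jaws open and shut (so a half turn about z gives the same grasp; the last joint's range is limited). The gripper opens to 85 mm and grips with 20 to 120 N. Pads are 22 mm wide; open, the fingers measure 114 mm over their backs; the gripper's body (76 mm by 85 mm) begins 54 mm behind the grasp point. The pads swing forward as they close: fully open they stand 13 mm farther back than shut.
Start: joints at [-1.455, 0.313, 1.498, -0, 1.331, -0.223], TCP at [174.474, -495.168, 404.694] pointing down, gripper open.
Joint ranges: [-2.94, 2.94], [-0.97, 2.17], [0.19, 2.56], [-1.23, 4.37], [0.02, 3.11], [-2.88, 2.88]. Speed limits (rad/s): [2.39, 2.39, 3.01, 3.14, 3.14, 3.14].

INTERFACE

Orientations are given as a unit quaternion [w, x, y, z].
In Python, from rig import ctrl, viewer gives the robot as it stands.
- The arm moves only by the tool drive_tool, never from a script. Its argument "rows" is a list that holds one entry, the list of rows, each a list of 6 numbers: the shift along the world's x, y, z normalised to -1 to 1, where 1 is 0.1 m, then the turn, a rotation vector about the world's x, y, z normalised to -1 to 1, where 1 is 90 degrees. A call has 1 to 10 rows; each row is the pose to reach, as a shift and turn from the pose measured when the call began; what a row does not reach only later rows make up. A row lasts 1/8 s, in which the tool goes at most 62.5 mm and 10.7 degrees, less where a joint would pass 70% of its speed; a pose out of reach is approached as far as the arm can. A call with a number of a shift or a turn outside -1 to 1 is refused whole. A call with a gripper value outside its range is refused whole. "fingers" is the opening, from -1 (shut) to 1 (fully open), set as the call begins (left out, the last holds). The fingers move at their own pace and stop on an object; "force" is the grip in N (left out, the last holds). Time passes only in rows, so rows that repeat a pose let the fingers close. It gives the time, the measured TCP pose, the force and the opening at its end, in the units of the state.
- ctrl.sense(): the state, without advancing time (a new reading comes with each control period).
- viewer.capture(name): name is "side" or "top"; returns the picture (384x512x3 uint8, red, green, blue); there is no depth.
- viewer.calibration(name): a dict with "mtx" (3x3 intrinsics, pixels), "dist_coeffs" ([k1, k2, p1, p2, k3] as OpenCV has them; the pictures are not rectified), "extrinsics" (4x4, takes a point from camera to world coordinates). Camera axes: x right, y up, looking along -z (the intrinsics and any distortion apply to the point x, -y, -z); pixel columns grow to the right and rows downward; lengths in mm; the calibration is good to about 2 mm. A picture is of the moment at which its call begins. calibration takes no time and is no camera call.
- ctrl.finish_job(): hands the job in, once; it reports no verdict.
The state is a dict: "time_s": time; "joints": joint angles; "dq": joint speeds; "tau": joint torques, N m; "eef_pos": TCP position; "ee_rot": TCP orientation; "force": force on the tool from outside, world axes, zero at the start; "wrist_torque": the same for the moment, N m; "grip_width": opening from 0.0 (shut) to 1.0 (fully open).
Only numpy, scipy, OpenCV 4.12 (cv2) and the standard library are available. Lean on these libraries where they do the work, as an engineer would, in place of code of your own. Each camera call takes 0.05 s, during which the arm holds its last target.

TASK

Clamp the two halves of the plaster mould together: lift the draw latch's claw over the keeper so that it hooks behind it, then swing the lever back and down over centre to draw the halves together, and press it home until its stop screw beds firmly on the rest. The stop screw is set differently each time, so feel for the stop and do not force the lever hard onto it; leave the tin, the cup and the wooden kidney where they are, and let go at the end.

Things in the scene. Friction and masses are not known exactly. Their poses are not given: they have to be found in the camera images.
- clamp: Mould clamp fixed to the bench: wooden board 310x170x16 mm with two plaster half-moulds (122 mm wide, tops 91 mm up) in a row on it and a steel draw latch on top. Origin: middle of the board's underside. +x runs along the latch from the lever's side to the keeper's, z up. The latch works in this frame's x-z plane at y = 0.
- half_slide (a joint): Sliding half-mould carrying the keeper: slides along the clamp's +x; value is the gap in m. Spring buffers (2800 N/m) hold it about 0.009 to 0.012 open; properly latched it reads about 0.001. About 30 N on the keeper at the end of the draw.
- keeper: Keeper: upright steel block on the sliding half, 21 mm along x, 24 mm wide across, flat top 41.5 mm above the plaster. Origin: middle of the top edge of its far (+x) face, the face the hook pulls on; axes as the clamp's (+x away from the lever). At the start the claw's hook rests loosely on the flat top.
- lever: Steel lever; origin on its pivot pin (fixed, clamp x -20 mm, 136 mm above bench, along clamp y). Own -x points to its grip. Angle 0: level towards clamp -x (closed); opening lifts the grip over towards the keeper, at most 2.15 rad. Starts 0.5 to 0.85 open. Stiff (0.11 N m): stays where left. Dead centre about 0.27 rad; the stop screw stops it at 0.02 to 0.19, differing each time.
- lever_grip (a point): Centre of the lever's cross grip: round bar 14 mm thick, 36 mm long across (along the clamp's y), 85 mm from the pivot. It can be pinched across its two ends from above and turns between the fingers, or be pushed.
- claw: Claw (draw link): origin on its pin, carried by the lever (lever frame x -17.7, z -3.3 mm), on which it swings freely. +x runs to the hook. Flat plate 24 mm wide, 5 mm thick, centred on the x-axis; hook plate at its end, x 112 to 118 mm, down to 19 mm below the axis. Hooked, the flat plate lies on the keeper's top, hook behind its far face.
- claw_grip (a point): Centre of the claw's small cross grip: round bar 10 mm thick, 30 mm long across (along the clamp's y), on a stem above the plate, at x 100, z +16 mm in the claw's frame. Pinch it across its two ends from above; it turns between the fingers. Moving it along carries the lever with it (about 7 N).
- claw_hook (a point): Middle of the hook's inner face, at x 112, z -12 mm in the claw's frame. Hooked means that it lies behind the keeper's far face and below the keeper's top.
- rest: Fixed steel rest block under the lever, 22 x 24 mm; origin at the middle of its top, 13 mm below and 55 mm to the -x side of the lever's pivot. The rubber-tipped stop screw under the lever beds on it. A press of about 6 to 10 N on the lever's grip beds it firmly; 16 N there is too hard.
- natch_tin: Round white tin, 70 mm wide, 28 mm high, beside the clamp; leave alone.
- kidney: Flat wooden kidney scraper, 58 x 114 x 7 mm, lying beside the clamp; leave alone.
- cup_0: Grey clay cup, 77 mm wide, 83 mm high, beside the clamp; leave alone.

How it is judged (in metres and radians):
On the way, in this order (a step that is already met when the one before it is completed fails the run):
1. the claw is hooked over the keeper: hook's inner face behind the keeper's far face and at least 4 mm below its top, the mould still open (x of claw_hook in the frame of keeper above -0.002 m and z of claw_hook in the frame of keeper below -0.004 m and value of joint half_slide above 0.006 m), for 0.2 s.
2. the lever has been swung over centre and pressed home: stop screw on the rest with at least 6 N, claw hooked, gap under 3 mm (contact force between lever and rest above 6 N and z of claw_hook in the frame of keeper below -0.004 m and value of joint half_slide below 0.003 m), for 0.1 s.
At the end, for the whole second after the job is handed in: The claw is hooked on the keeper (hook's inner face within 3 mm of the keeper's far face, at least 4 mm below its top), the mould's gap is under 3 mm, and the lever lies past dead centre, at rest, with its stop screw bearing on the rest (over 0.3 N) (contact force between lever and rest above 0.3 N and x of claw_hook in the frame of keeper between -0.003 and 0.003 m and z of claw_hook in the frame of keeper below -0.004 m and value of joint half_slide below 0.003 m and angular speed of lever below 0.05 rad/s); the robot touches nothing.
It fails at once if the lever is forced onto its stop (over 25 N between stop screw and rest) (contact force between lever and rest above 25 N).
It fails at once if the claw is forced against the keeper (over 70 N) (contact force between claw and keeper above 70 N).
It fails at once if a bystander is moved by more than 30 mm (distance of any of natch_tin, kidney, cup_0 from where it was at the start of the episode above 0.03 m).
It also fails if it takes over 64 s, if anything falls off the work surface, if the arm or the gripper's body presses on something with over 40 N, if the wrist force passes 120 N, or if a joint passes its speed limit or range.

## Working session

There is one attempt and no reset: what is moved stays moved. The work goes in short steps, Python scripts to look and compute and a tool call to move; the robot and the scene stay as the last step left them, time stands still between calls to the robot, and variables do not carry over. Pictures are saved under pics/ and viewed, and the job is handed in when it is done.

Besides the shell and the picture viewer there is one more tool, called after ">>>" as a command line: name --argument value ..., lists and objects as JSON in quotes. drive_tool: Moves the arm, as the interface text tells. Scaled input: -1 to 1 covers 0.1 m each way for a shift and 90 degrees each way for a turn. Its arguments: {"type":"object","properties":{"rows":{"type":"array","items":{"type":"array","items":{"type":"array","items":{"type":"number"}}}},"fingers":{"type":"number"},"force":{"type":"number"}},"required":["rows"]}

```bash
ls; mkdir -p pics; python3 - <<'E'
from rig import ctrl, viewer
import cv2
print(ctrl.sense(), ctrl.tip_reach)
for n in("side","top"):
    im=viewer.capture(n); cv2.imwrite(f"pics/{n}0.png",im[:,:,::-1])
    c=viewer.calibration(n); print(n,c)
E
```

```text
pics
{'time_s': 0.0, 'joints': array([-1.45538952e+00,  3.13443470e-01,  1.49844382e+00, -3.61058847e-05,
        1.33099393e+00, -2.23422935e-01]), 'dq': array([ 0.00029548, -0.00015114, -0.00033832, -0.00038023, -0.00076997,
        0.00217128]), 'tau': array([ 3.48466738e-04, -4.12266469e+01, -2.59748268e+01, -1.07827639e-04,
        4.09423184e-03, -2.88862668e-05]), 'eef_pos': array([ 174.47094498, -495.11805803,  404.13573735]), 'ee_rot': array([-6.44291969e-04,  9.85682662e-01,  1.68609829e-01,  1.72716410e-05]), 'force': array([ 0.00946861, -0.30811815, -0.64966635]), 'wrist_torque': array([ 0.03966669, -0.03304159,  0.03883937]), 'grip_width': 0.9989458144099045} 173.4
side {'mtx': array([[450.26156133,   0.        , 246.92555065],
       [  0.        , 450.26156133, 187.59641335],
       [  0.        ,   0.        ,   1.        ]]), 'dist_coeffs': array([-0.11992528,  0.        ,  0.        ,  0.        ,  0.        ]), 'extrinsics': array([[-9.17741519e-01,  1.39675212e-01, -3.71808202e-01,
         2.02525807e+02],
       [-3.96732273e-01, -3.66724845e-01,  8.41496519e-01,
         8.30134325e+02],
       [-1.88151002e-02,  9.19784607e-01,  3.91972281e-01,
         4.90055649e+02],
       [ 0.00000000e+00,  0.00000000e+00,  0.00000000e+00,
         1.00000000e+00]])}
top {'mtx': array([[483.14211058,   0.        , 252.61063544],
       [  0.        , 483.14211058, 193.71315045],
       [  0.        ,   0.        ,   1.        ]]), 'dist_coeffs': array([0.05231133, 0.        , 0.        , 0.        , 0.        ]), 'extrinsics': array([[ 1.42519109e-02,  9.97603693e-01, -6.77034295e-02,
         4.68212305e+02],
       [-9.99872060e-01,  1.37270178e-02, -8.21175292e-03,
         3.06715261e+01],
       [-7.26270886e-03,  6.78118007e-02,  9.97671696e-01,
         1.29746912e+03],
       [ 0.00000000e+00,  0.00000000e+00,  0.00000000e+00,
         1.00000000e+00]])}
```

View pics/side0.png

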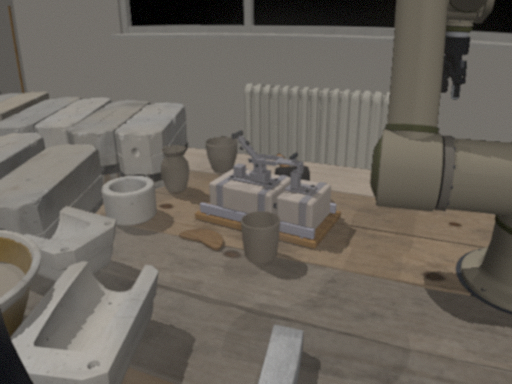

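View pics/top0.png

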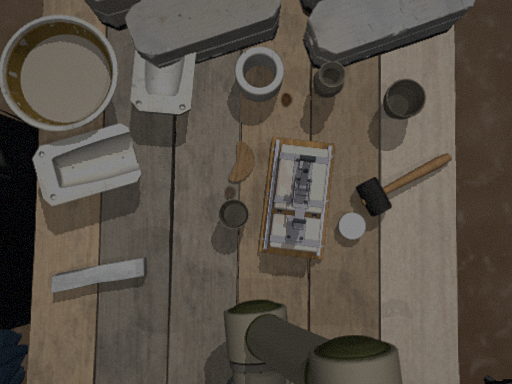

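```bash
python3 - <<'E'
import cv2
a=cv2.imread("pics/side0.png")[120:250,180:350]; cv2.imwrite("pics/s0z.png",cv2.resize(a,None,fx=4.5,fy=4.5,interpolation=cv2.INTER_CUBIC))
a=cv2.imread("pics/top0.png")[130:265,250:345]; cv2.imwrite("pics/t0z.png",cv2.resize(a,None,fx=4.4,fy=4.4,interpolation=cv2.INTER_CUBIC))
E
```

```text
(no output)
```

View pics/s0z.png

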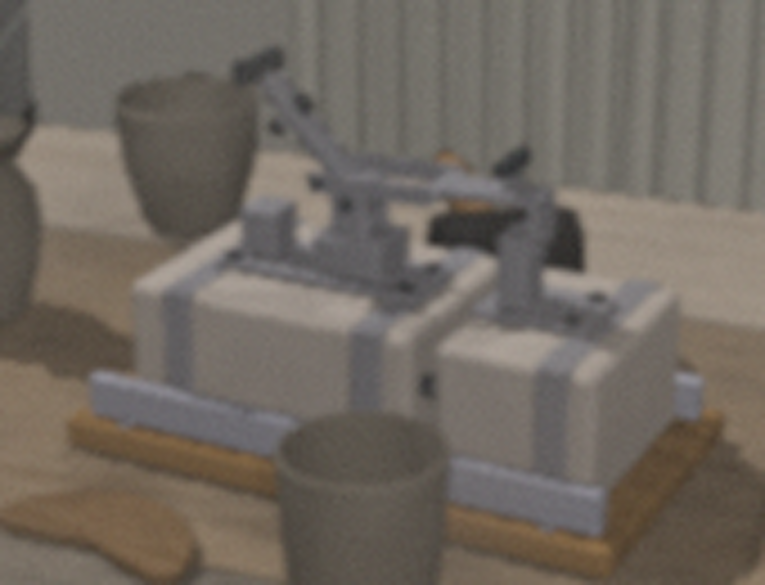

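View pics/t0z.png

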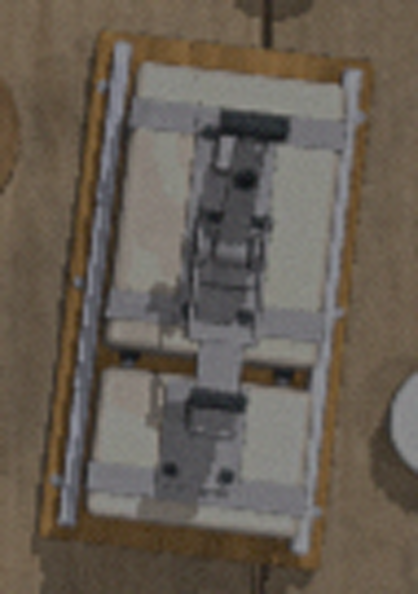

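```bash
cat > h.py <<'E'
import numpy as np, cv2
from rig import ctrl, viewer
def ray(n,px):
    c=viewer.calibration(n); T=c["extrinsics"]
    u=cv2.undistortPoints(np.array([[px]],float),c["mtx"],c["dist_coeffs"])[0,0]
    d=T[:3,:3]@np.array([u[0],-u[1],-1]); return T[:3,3],d/np.linalg.norm(d)
def onz(n,px,z):
    o,d=ray(n,px); return o+d*(z-o[2])/d[2]
def tri(a,b):
    (o1,d1),(o2,d2)=ray("top",a),ray("side",b)
    A=np.stack([d1,-d2],1); s=np.linalg.lstsq(A,o2-o1,rcond=None)[0]
    p,q=o1+s[0]*d1,o2+s[1]*d2; return (p+q)/2,np.linalg.norm(p-q)
def proj(n,P):
    c=viewer.calibration(n); T=np.linalg.inv(c["extrinsics"]); p=(T[:3,:3]@np.array(P,float).reshape(-1,3).T).T+T[:3,3]
    p=p*[1,-1,-1]; return cv2.projectPoints(p,np.zeros(3),np.zeros(3),c["mtx"],c["dist_coeffs"])[0][:,0]
E
python3 - <<'E'
from h import *
import cv2
t=lambda x,y:(250+(x+.5)/4.4-.5,130+(y+.5)/4.4-.5)
s=lambda x,y:(180+(x+.5)/4.5-.5,120+(y+.5)/4.5-.5)
C=[onz("top",t(*p),16) for p in [(103,30),(370,60),(320,570),(38,535)]]
C=np.array(C);print(C)
for i in range(4): print(np.linalg.norm(C[i]-C[i-1]))
print("ctr",C.mean(0)); d=(C[3]-C[0]+C[2]-C[1]); print("yaw x",np.degrees(np.arctan2(d[1],d[0]))); d=C[0]-C[1]+C[3]-C[2]; print("y dir",np.degrees(np.arctan2(d[1],d[0])))
S=np.array([onz("side",s(*p),16) for p in [(720,415),(612,560),(68,428)]]);print("side",S)
print("lever grip",tri(t(254,125),s(259,64)))
print("claw grip",tri(t(216,400),s(512,163)))
# dark mask
for n in("top","side"):
    im=cv2.imread(f"pics/{n}0.png"); g=im.max(2); 
    x0,y0,x1,y1=(265,135,335,260) if n=="top" else (225,120,310,180)
    _,_,st,ce=cv2.connectedComponentsWithStats((g[y0:y1,x0:x1]<62).astype(np.uint8)) 
    for a,b in zip(st,ce):
        if a[4]>5 and a[4]<400: print(n,a,b+[x0,y0])
E
```

```text
[[ 709.61198443  -11.23149721   16.        ]
 [ 693.12583371 -173.26613259   16.        ]
 [ 385.43755386 -144.35306873   16.        ]
 [ 403.55223996   24.19609415   16.        ]]
308.10336156948915
162.87116450766823
309.04375551547787
169.51979872356387
ctr [547.93190299 -76.1636511   16.        ]
yaw x 174.01540741196538
y dir 84.02484387409139
side [[ 387.92471576 -131.23478736   16.        ]
 [ 400.7380004    35.51825005   16.        ]
 [ 702.86063809    6.95720619   16.        ]]
lever grip (array([627.45888694, -84.1541068 , 196.49215853]), np.float64(1.8155149526662522))
claw grip (array([484.89194054, -68.27576196, 164.92433312]), np.float64(2.4183842374478166))
top [45  0  2  6 12] [310.5 137.5]
top [ 7 21 12 57 99] [276.21212121 187.62626263]
top [31 20 20  8 97] [306.04123711 158.73195876]
top [33 32 11  7 33] [303.90909091 170.03030303]
top [29 42  7  4 17] [297.23529412 178.76470588]
top [42 44  3  3  7] [307.85714286 180.28571429]
top [32 47  3  7 10] [298.2 184.4]
top [28 48  2  5  6] [293.83333333 185.33333333]
top [28 54  1  7  7] [293. 192.]
top [26 63  2  5  8] [291.625 200.   ]
top [39 66  4  3  8] [305.25 201.75]
top [ 3 78  5 27 32] [270.375  226.0625]
top [46 78  6  4 16] [313.6875 214.5   ]
top [27 84 14  8 51] [297.78431373 221.29411765]
top [ 22 100   3   3   8] [288.125 236.125]
side [66 34  6  5 13] [293.53846154 156.23076923]
side [51 47 20  9 98] [284.23469388 170.53061224]
side [76 48  8 12 59] [305.23728814 173.98305085]
```

>>> drive_tool --rows '[[[0.36, 0.5, 0.05, 0, 0, -0.1], [0.72, 1, 0.1, 0, 0, -0.2], [0.72, 1, 0.1, 0, 0, -0.28], [0.72, 1, 0.1, 0, 0, -0.28]]]' --fingers 0.2 --force 40

```text
time_s: 0.6
eef_pos: [246.7, -394.8, 414.2]
ee_rot: [-0.001, 0.999, -0.05, 0.0]
force: [-0.0, -0.2, -0.7]
grip_width: 0.601
```

>>> drive_tool --rows '[[[0.36, 0.5, 0, 0, 0, 0], [0.72, 1, 0, 0, 0, 0], [0.72, 1, 0, 0, 0, 0]]]'

```text
time_s: 0.98
eef_pos: [319.9, -292.9, 414.1]
ee_rot: [-0.001, 0.999, -0.046, 0.0]
force: [0.0, -1.3, 0.2]
grip_width: 0.596
```

>>> drive_tool --rows '[[[0.36, 0.5, 0, 0, 0, 0], [0.72, 1, 0, 0, 0, 0], [0.72, 1, 0, 0, 0, 0]]]'

```text
time_s: 1.35
eef_pos: [393.1, -191.3, 413.9]
ee_rot: [-0.001, 0.999, -0.043, 0.0]
force: [-0.2, -0.5, -0.0]
grip_width: 0.597
```

>>> drive_tool --rows '[[[0.36, 0.5, 0, 0, 0, 0], [0.72, 1, 0, 0, 0, 0], [0.72, 1, 0, 0, 0, 0], [0.72, 1, 0, 0, 0, 0]]]'

```text
time_s: 1.85
eef_pos: [464.9, -93.0, 413.5]
ee_rot: [-0.001, 0.999, -0.043, -0.0]
force: [0.1, -0.9, -0.4]
grip_width: 0.599
```

>>> drive_tool --rows '[[[0.195, 0.24, -0.3, 0, 0, -0.011], [0.195, 0.24, -0.6, 0, 0, -0.011], [0.195, 0.24, -0.65, 0, 0, -0.011], [0.195, 0.24, -0.65, 0, 0, -0.011]]]'

```text
time_s: 2.35
eef_pos: [484.3, -70.4, 349.3]
ee_rot: [-0.001, 0.999, -0.053, -0.0]
force: [0.6, 0.1, 0.7]
grip_width: 0.602
```

```bash
python3 - <<'E'
from h import *
for n,(x,y) in(("side",(180,80)),("top",(250,130))):
    im=viewer.capture(n)[:,:,::-1]; cv2.imwrite(f"pics/{n}1.png",cv2.resize(im[y:y+135,x:x+170],None,fx=4.4,fy=4.4,interpolation=cv2.INTER_CUBIC))
E
```

```text
(no output)
```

View pics/side1.png

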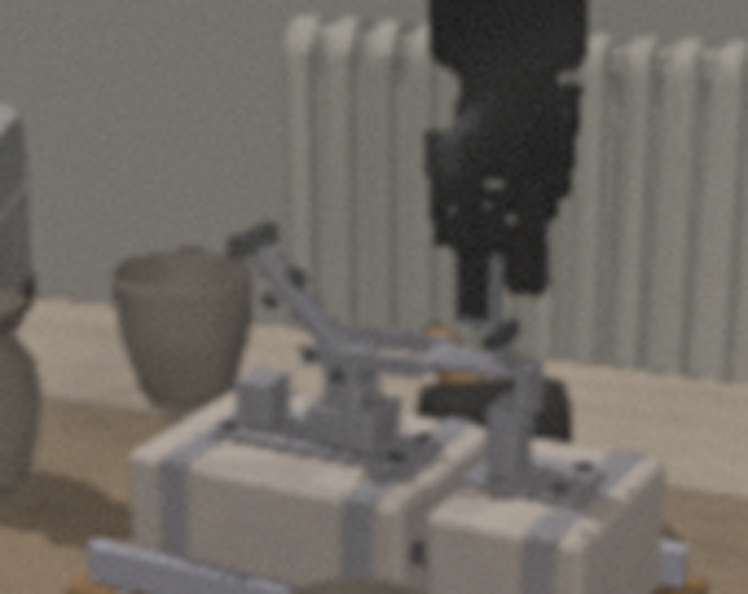

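View pics/top1.png

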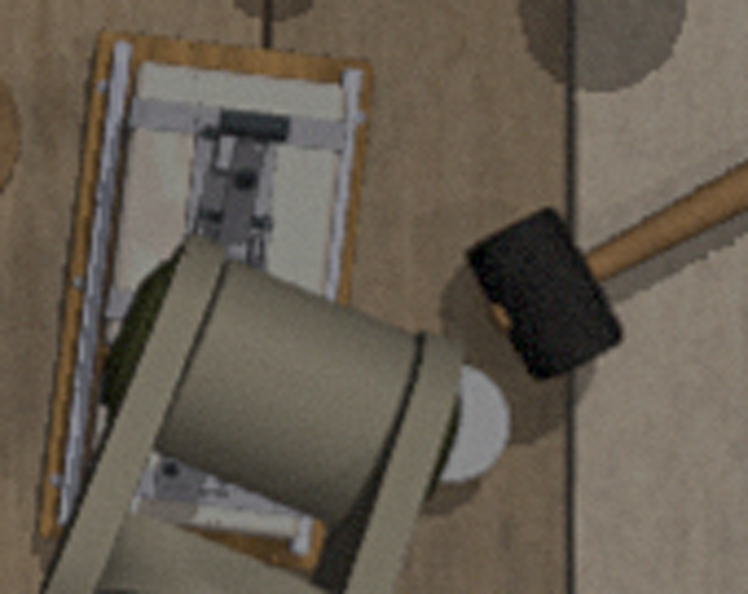

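>>> drive_tool --rows '[[[0.0, 0.01, -0.15, 0, 0, 0], [0.0, 0.01, -0.29, 0, 0, 0], [0.0, 0.01, -0.29, 0, 0, 0]]]'

```text
time_s: 2.82
eef_pos: [484.2, -68.8, 319.4]
ee_rot: [-0.001, 0.999, -0.052, -0.001]
force: [0.4, -0.0, -0.0]
grip_width: 0.604
```

>>> drive_tool --rows '[[[0.0, 0.0, 0, 0, 0, 0], [0.0, 0, 0, 0, 0, 0], [0.0, 0, 0, 0, 0, 0], [0.0, 0, 0, 0, 0, 0], [0.0, 0, 0, 0, 0, 0], [0.0, 0, 0, 0, 0, 0]]]' --fingers -1 --force 40

```text
time_s: 3.58
eef_pos: [484.2, -68.5, 319.6]
ee_rot: [-0.001, 0.999, -0.052, -0.001]
force: [0.4, 5.3, 2.0]
grip_width: 0.342
```

```bash
python3 - <<'E'
from h import *
for n,(x,y) in(("side",(180,80)),):
    im=viewer.capture(n)[:,:,::-1]; cv2.imwrite(f"pics/{n}2.png",cv2.resize(im[y:y+135,x:x+170],None,fx=4.4,fy=4.4,interpolation=cv2.INTER_CUBIC))
E
```

```text
(no output)
```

View pics/side2.png

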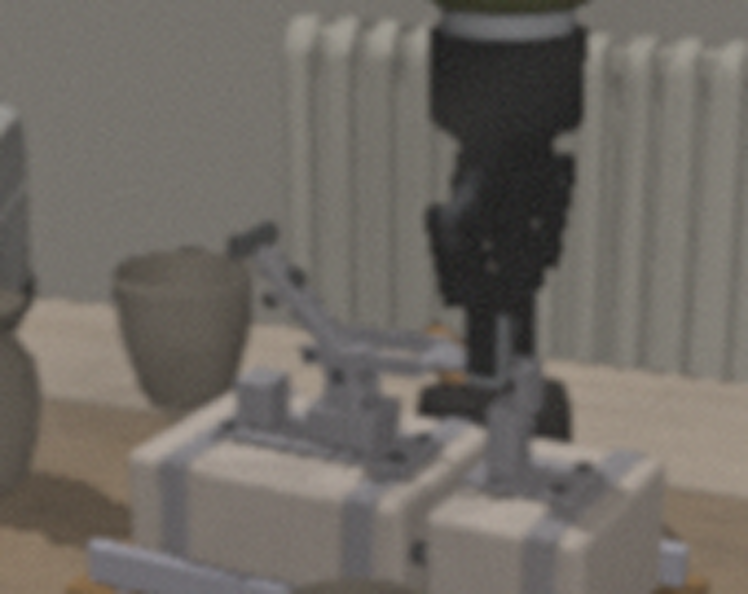

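```bash
python3 - <<'E'
import numpy as np
def pin(t): return np.array([-20-17.7*np.cos(t)-3.3*np.sin(t),136+17.7*np.sin(t)-3.3*np.cos(t)])
def pt(t,a,x,z): return pin(t)+[x*np.cos(a)-z*np.sin(a),x*np.sin(a)+z*np.cos(a)]
g0=pt(.79,.045,100,16); print(g0)
for t in (.79,1.2,1.5,1.7,1.8,1.9,2.0,2.1):
  for a in (.1,.0,-.1,-.15,-.19,-.23):
    print(t,a,"dgrip",(pt(t,a,100,16)-g0).round(1),"tip",pt(t,a,112,-19).round(1),"outer",pt(t,a,118,-19).round(1),"hook",pt(t,a,112,-12).round(1),"plate@63",(pt(t,a,100,-2.5)).round(1))
E
```

```text
[ 64.37678217 166.73284752]
0.79 0.1 dgrip [-1.3  5.4] tip [ 78.5 138.5] outer [ 84.5 139.1] hook [ 77.8 145.5] plate@63 [ 64.9 153.7]
0.79 0.0 dgrip [ 0.8 -4.5] tip [ 77.2 127.3] outer [ 83.2 127.3] hook [ 77.2 134.3] plate@63 [ 65.2 143.8]
0.79 -0.1 dgrip [  1.9 -14.5] tip [ 74.7 116.2] outer [ 80.7 115.6] hook [ 75.4 123.1] plate@63 [ 64.4 133.8]
0.79 -0.15 dgrip [  2.1 -19.6] tip [ 73.1 110.7] outer [ 79.  109.8] hook [ 74.1 117.6] plate@63 [ 63.7 128.8]
0.79 -0.19 dgrip [  2.  -23.7] tip [ 71.6 106.4] outer [ 77.5 105.3] hook [ 72.9 113.3] plate@63 [ 62.9 124.9]
0.79 -0.23 dgrip [  1.8 -27.7] tip [ 69.9 102.2] outer [ 75.8 100.8] hook [ 71.5 109. ] plate@63 [ 62. 121.]
1.2 0.1 dgrip [ 4.  10.5] tip [ 83.8 143.6] outer [ 89.8 144.2] hook [ 83.1 150.5] plate@63 [ 70.3 158.8]
1.2 0.0 dgrip [6.1 0.6] tip [ 82.5 132.3] outer [ 88.5 132.3] hook [ 82.5 139.3] plate@63 [ 70.5 148.8]
1.2 -0.1 dgrip [ 7.2 -9.5] tip [ 80.1 121.2] outer [ 86.  120.6] hook [ 80.8 128.2] plate@63 [ 69.8 138.8]
1.2 -0.15 dgrip [  7.4 -14.6] tip [ 78.4 115.8] outer [ 84.3 114.9] hook [ 79.5 122.7] plate@63 [ 69
[... 3411 characters left out ...]
.9 108.1] hook [ 90.7 116.3] plate@63 [ 81.2 128.2]
2.1 0.1 dgrip [19.6 12.1] tip [ 99.4 145.2] outer [105.4 145.8] hook [ 98.7 152.2] plate@63 [ 85.8 160.4]
2.1 0.0 dgrip [21.7  2.2] tip [ 98.1 133.9] outer [104.1 133.9] hook [ 98.1 140.9] plate@63 [ 86.1 150.4]
2.1 -0.1 dgrip [22.8 -7.9] tip [ 95.6 122.9] outer [101.6 122.3] hook [ 96.3 129.8] plate@63 [ 85.3 140.5]
2.1 -0.15 dgrip [ 23.  -12.9] tip [ 94.  117.4] outer [ 99.9 116.5] hook [ 95.  124.3] plate@63 [ 84.6 135.5]
2.1 -0.19 dgrip [ 22.9 -17. ] tip [ 92.5 113.1] outer [ 98.4 112. ] hook [ 93.8 120. ] plate@63 [ 83.8 131.6]
2.1 -0.23 dgrip [ 22.7 -21. ] tip [ 90.8 108.9] outer [ 96.6 107.5] hook [ 92.4 115.7] plate@63 [ 82.9 127.7]
```

>>> drive_tool --rows '[[[0, 0.005, 0.06, 0, 0, 0], [-0.02, 0.006, 0.12, 0, 0, 0], [-0.06, 0.01, 0.13, 0, 0, 0], [-0.1, 0.015, 0.13, 0, 0, 0], [-0.14, 0.02, 0.13, 0, 0, 0], [-0.17, 0.022, 0.13, 0, 0, 0], [-0.17, 0.022, 0.13, 0, 0, 0]]]'

```text
time_s: 4.5
eef_pos: [467.3, -66.6, 332.6]
ee_rot: [-0.001, 0.999, -0.052, -0.0]
force: [3.8, 1.4, -3.1]
grip_width: 0.335
```

```bash
python3 - <<'E'
from h import *
for n,(x,y) in(("side",(180,80)),):
    im=viewer.capture(n)[:,:,::-1]; cv2.imwrite(f"pics/{n}3.png",cv2.resize(im[y:y+135,x:x+170],None,fx=4.4,fy=4.4,interpolation=cv2.INTER_CUBIC))
E
```

```text
(no output)
```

View pics/side3.png

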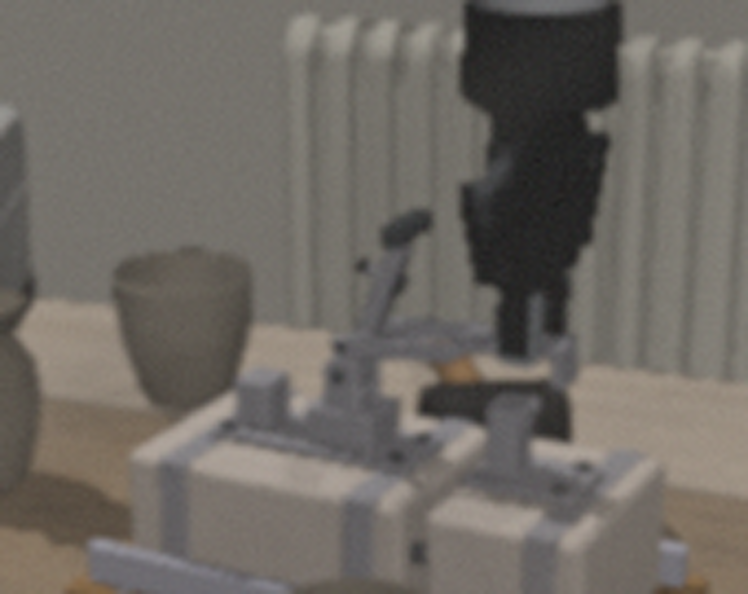

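>>> drive_tool --rows '[[[-0.01, 0.001, -0.05, 0, 0, 0], [-0.02, 0.002, -0.1, 0, 0, 0], [-0.02, 0.002, -0.14, 0, 0, 0], [-0.02, 0.002, -0.16, 0, 0, 0]]]'

```text
time_s: 5.05
eef_pos: [465.0, -66.3, 316.2]
ee_rot: [-0.001, 0.999, -0.052, -0.001]
force: [-5.5, 1.0, 1.5]
grip_width: 0.337
```

>>> drive_tool --rows '[[[0, 0, -0.03, 0, 0, 0], [0, 0, -0.06, 0, 0, 0], [0, 0, -0.08, 0, 0, 0], [0, 0, -0.08, 0, 0, 0]]]'

```text
time_s: 5.55
eef_pos: [464.9, -66.3, 307.9]
ee_rot: [-0.001, 0.999, -0.052, -0.002]
force: [-5.6, 0.9, 1.7]
grip_width: 0.333
```

```bash
python3 - <<'E'
from h import *
for n,(x,y) in(("side",(180,80)),):
    im=viewer.capture(n)[:,:,::-1]; cv2.imwrite(f"pics/{n}4.png",cv2.resize(im[y:y+135,x:x+170],None,fx=4.4,fy=4.4,interpolation=cv2.INTER_CUBIC))
E
```

```text
(no output)
```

View pics/side4.png

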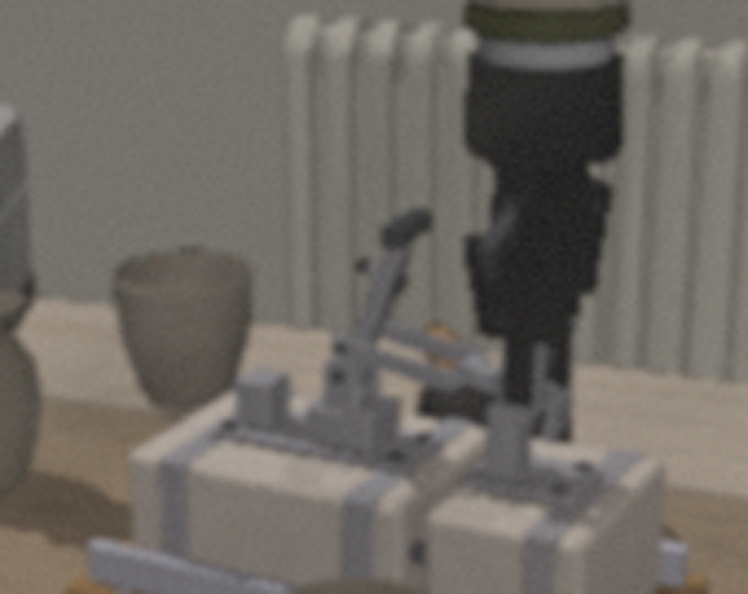

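>>> drive_tool --rows '[[[0.01, -0.001, -0.015, 0, 0, 0], [0.02, -0.002, -0.02, 0, 0, 0], [0.02, -0.002, -0.02, 0, 0, 0]]]'

```text
time_s: 5.98
eef_pos: [466.5, -66.4, 305.7]
ee_rot: [-0.001, 0.999, -0.052, -0.003]
force: [-6.9, 1.9, 0.8]
grip_width: 0.333
```

>>> drive_tool --rows '[[[0, 0, 0, 0, 0, 0], [0, 0, 0, 0, 0, 0], [0, 0, 0, 0, 0, 0]]]' --fingers 0.2

```text
time_s: 6.35
eef_pos: [466.7, -66.5, 305.8]
ee_rot: [-0.001, 0.999, -0.052, -0.002]
force: [0.3, -1.0, 0.7]
grip_width: 0.6
```

>>> drive_tool --rows '[[[0, 0, 0.3, 0, 0, 0], [0, 0, 0.8, 0, 0, 0], [0, 0, 1, 0, 0, 0], [-0.7, -0.5, 1, 0, 0, 0], [-1, -0.8, 1, 0, 0, 0]]]'

```text
time_s: 6.98
eef_pos: [367.9, -144.6, 406.1]
ee_rot: [-0.001, 0.999, -0.051, -0.002]
force: [0.0, -1.1, 0.5]
grip_width: 0.599
```

```bash
python3 - <<'E'
from h import *
for n,(x,y) in(("side",(180,80)),("top",(250,130))):
    im=viewer.capture(n)[:,:,::-1]; cv2.imwrite(f"pics/{n}5.png",cv2.resize(im[y:y+135,x:x+170],None,fx=4.4,fy=4.4,interpolation=cv2.INTER_CUBIC))
E
```

```text
(no output)
```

View pics/side5.png

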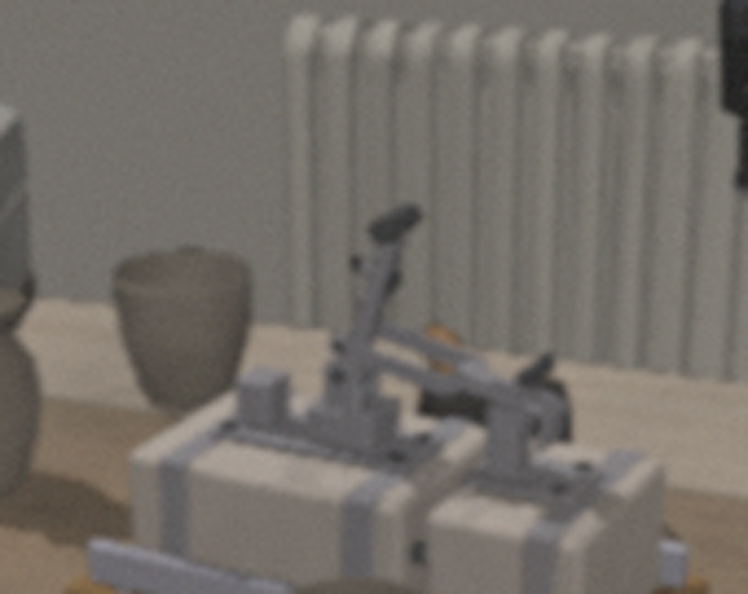

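View pics/top5.png

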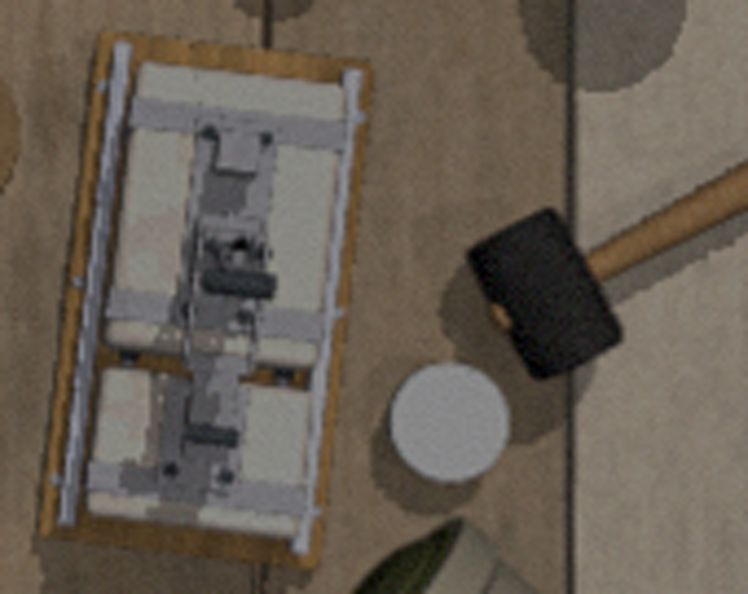

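```bash
python3 - <<'E'
from h import *
t=lambda x,y:(250+(x+.5)/4.4-.5,130+(y+.5)/4.4-.5)
s=lambda x,y:(180+(x+.5)/4.4-.5,80+(y+.5)/4.4-.5)
P,e=tri(t(239,284),s(396,223));print(P,e)
v=P-[567.9,-78.3,136];a=np.dot(v[:2],[-.9945,.1045]);print(a,v[2],np.hypot(a,v[2]),np.arctan2(v[2],-a), "lat",np.dot(v[:2],[-.1045,-.9945]))
print(tri(t(212,436),s(537,368)))
E
```

```text
[543.34362687 -75.05590443 215.48630768] 2.3942979698252866
24.760321065271206 79.48630767738962 83.25350807887894 1.8727737597660492 lat -0.6601120518108928
(array([465.55158626, -67.6277412 , 150.28955141]), np.float64(1.999737175198793))
```

>>> drive_tool --rows '[[[0.3, 0.1, 0.2, 0, 0, 0], [0.8, 0.3, 0.25, 0, 0, 0], [1, 0.4, 0.25, 0, 0, 0], [1, 0.4, 0.25, 0, 0, 0]]]'

```text
time_s: 7.58
eef_pos: [467.4, -106.1, 430.7]
ee_rot: [-0.001, 0.999, -0.054, -0.003]
force: [0.3, -0.4, -0.8]
grip_width: 0.599
```

>>> drive_tool --rows '[[[0.4, 0.15, 0, 0, 0, 0], [0.755, 0.29, 0, 0, 0, -0.006], [0.755, 0.29, 0, 0, 0, -0.006], [0.755, 0.29, -0.25, 0, 0, -0.006], [0.755, 0.29, -0.25, 0, 0, -0.006]]]'

```text
time_s: 8.2
eef_pos: [541.9, -77.5, 404.6]
ee_rot: [-0.001, 0.998, -0.059, -0.004]
force: [0.2, 0.3, 0.6]
grip_width: 0.599
```

```bash
python3 - <<'E'
from h import *
for n,(x,y) in(("side",(180,80)),):
    im=viewer.capture(n)[:,:,::-1]; cv2.imwrite(f"pics/{n}6.png",cv2.resize(im[y:y+135,x:x+170],None,fx=4.4,fy=4.4,interpolation=cv2.INTER_CUBIC))
E
```

```text
(no output)
```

View pics/side6.png

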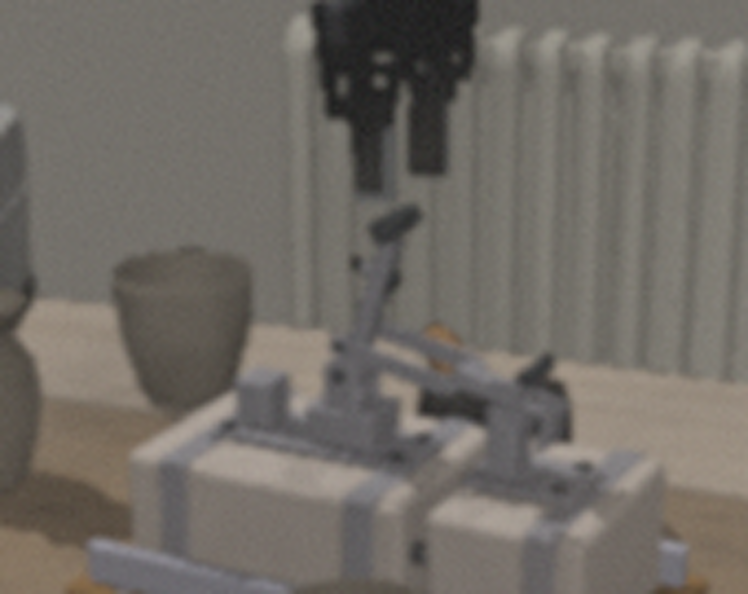

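>>> drive_tool --rows '[[[0.01, 0.013, -0.17, 0, 0, 0], [0.01, 0.013, -0.32, 0, 0, 0], [0.01, 0.013, -0.32, 0, 0, 0]]]'

```text
time_s: 8.62
eef_pos: [542.9, -76.4, 373.5]
ee_rot: [-0.001, 0.998, -0.059, -0.004]
force: [0.4, -1.0, 0.1]
grip_width: 0.603
```

>>> drive_tool --rows '[[[0, 0, 0, 0, 0, 0], [0, 0, 0, 0, 0, 0], [0, 0, 0, 0, 0, 0], [0, 0, 0, 0, 0, 0], [0, 0, 0, 0, 0, 0]]]' --fingers -1 --force 40

```text
time_s: 9.25
eef_pos: [542.9, -75.2, 374.8]
ee_rot: [-0.002, 0.998, -0.059, -0.003]
force: [-0.9, 10.3, 4.8]
grip_width: 0.408
```

```bash
python3 - <<'E'
from h import *
for n,(x,y) in(("side",(180,80)),):
    im=viewer.capture(n)[:,:,::-1]; cv2.imwrite(f"pics/{n}7.png",cv2.resize(im[y:y+135,x:x+170],None,fx=4.4,fy=4.4,interpolation=cv2.INTER_CUBIC))
p=ctrl.sense()["eef_pos"]; print(p)
c=np.array([567.9,-78.3,291]);d=p-c; a=d@[.9945,-.1045,0]; print(np.hypot(a,d[2]),np.arctan2(d[2],a),d@[-.1045,-.9945,0])
th0=np.arctan2(d[2],a)
for t in np.arange(th0,.25,-.15): print(round(t,2),(85*np.array([np.cos(t)*.9945,-.1045*np.cos(t),np.sin(t)])-85*np.array([np.cos(th0)*.9945,-.1045*np.cos(th0),np.sin(th0)])).round(1))
E
```

```text
[542.93394517 -75.16833618 374.84452213]
87.53701072343826 1.8622820491867875 -0.505486941081018
1.86 [0. 0. 0.]
1.71 [12.4 -1.3  2.7]
1.56 [25.  -2.6  3.6]
1.41 [37.6 -4.   2.5]
1.26 [50.  -5.2 -0.4]
1.11 [61.7 -6.5 -5.2]
0.96 [ 72.6  -7.6 -11.7]
0.81 [ 82.4  -8.7 -19.7]
0.66 [ 91.   -9.6 -29.1]
0.51 [ 98.  -10.3 -39.8]
0.36 [103.3 -10.9 -51.3]
```

View pics/side7.png

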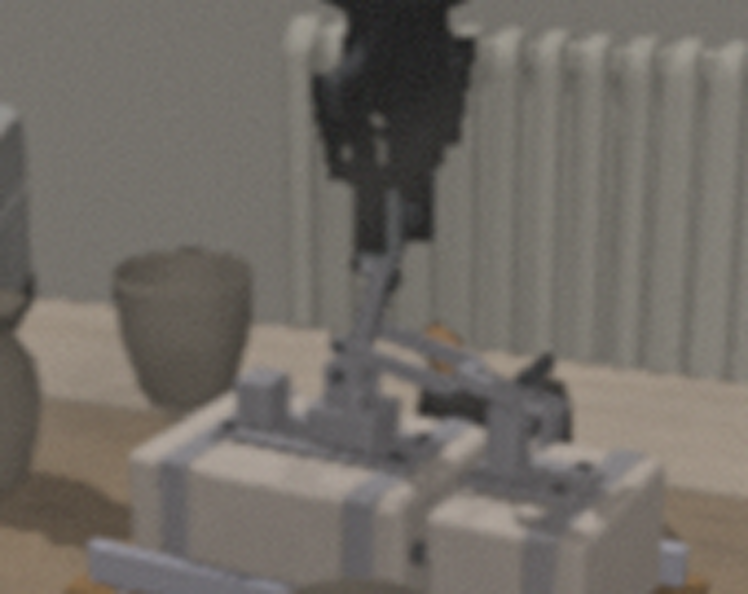

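>>> drive_tool --rows '[[[0.06, -0.005, 0.015, 0, 0, 0], [0.124, -0.011, 0.025, 0, 0, 0], [0.19, -0.018, 0.032, 0, 0, 0], [0.25, -0.024, 0.034, 0, 0, 0], [0.31, -0.03, 0.03, 0, 0, 0], [0.376, -0.038, 0.022, 0, 0, 0], [0.376, -0.038, 0.022, 0, 0, 0]]]'

```text
time_s: 10.18
eef_pos: [581.1, -79.1, 377.9]
ee_rot: [-0.002, 0.998, -0.059, -0.002]
force: [-1.0, 1.8, 4.4]
grip_width: 0.405
```

```bash
cat > st.py <<'E'
from h import *
s=ctrl.sense(); p=s["eef_pos"]; print(p,s["force"])
c=np.array([567.9,-78.3,291]);d=p-c; a=d@[.9945,-.1045,0]; th0=np.arctan2(d[2],a);print("R,th,lat",np.hypot(a,d[2]),th0,d@[-.1045,-.9945,0])
E
python3 st.py
```

```text
[581.10849683 -79.08717031 377.86850821] [-1.03629487  1.80999748  4.44274659]
R,th,lat 87.8684023629798 1.4197923634987133 -0.5974470424749057
```

>>> drive_tool --rows '[[[0.062, -0.006, -0.012, 0, 0, 0], [0.124, -0.012, -0.029, 0, 0, 0], [0.185, -0.018, -0.05, 0, 0, 0], [0.241, -0.025, -0.077, 0, 0, 0], [0.297, -0.03, -0.105, 0, 0, 0], [0.35, -0.036, -0.142, 0, 0, 0], [0.4, -0.041, -0.18, 0, 0, 0], [0.448, -0.047, -0.222, 0, 0, 0], [0.448, -0.047, -0.222, 0, 0, 0]]]'

```text
time_s: 11.3
eef_pos: [627.0, -83.9, 357.1]
ee_rot: [-0.002, 0.998, -0.059, 0.001]
force: [2.1, 0.9, 7.9]
grip_width: 0.408
```

```bash
python3 st.py;  python3 - <<'E'
from h import *
for n,(x,y) in(("side",(180,80)),):
    im=viewer.capture(n)[:,:,::-1]; cv2.imwrite(f"pics/{n}8.png",cv2.resize(im[y:y+135,x:x+170],None,fx=4.4,fy=4.4,interpolation=cv2.INTER_CUBIC))
E
```

```text
[627.01427483 -83.89071945 357.07465786] [2.05457044 0.86005903 7.92365718]
R,th,lat 88.83162865172241 0.8387662221574623 -0.6174712226339722
```

View pics/side8.png

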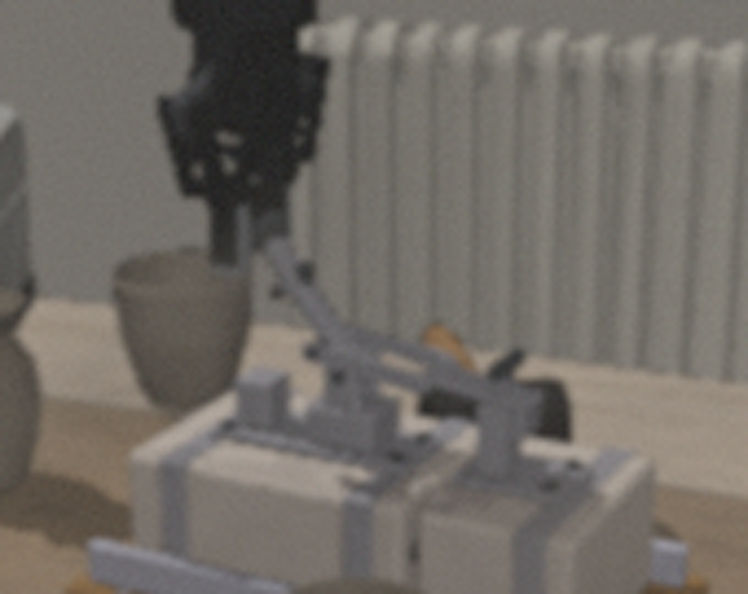

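>>> drive_tool --rows '[[[0.05, -0.005, -0.05, 0, 0, 0], [0.093, -0.01, -0.1, 0, 0, 0], [0.132, -0.014, -0.153, 0, 0, 0], [0.167, -0.017, -0.21, 0, 0, 0], [0.195, -0.021, -0.263, 0, 0, 0], [0.215, -0.023, -0.305, 0, 0, 0], [0.228, -0.024, -0.342, 0, 0, 0], [0.228, -0.024, -0.342, 0, 0, 0]]]'

```text
time_s: 12.35
eef_pos: [651.0, -86.4, 323.9]
ee_rot: [-0.002, 0.998, -0.059, 0.004]
force: [6.4, -0.6, 6.1]
grip_width: 0.412
```

```bash
python3 st.py
```

```text
[650.98884687 -86.42054514 323.89398991] [ 6.39723462 -0.58559169  6.06838187]
R,th,lat 89.72737023159777 0.3753511846623574 -0.6069023517609736
```

>>> drive_tool --rows '[[[0.012, -0.001, -0.03, 0, 0, 0], [0.022, -0.002, -0.06, 0, 0, 0], [0.03, -0.003, -0.08, 0, 0, 0], [0.036, -0.004, -0.1, 0, 0, 0], [0.036, -0.004, -0.1, 0, 0, 0]]]'

```text
time_s: 12.98
eef_pos: [654.9, -86.8, 313.9]
ee_rot: [-0.002, 0.998, -0.059, 0.005]
force: [5.7, 0.2, 2.6]
grip_width: 0.406
```

```bash
python3 st.py
```

```text
[654.88557129 -86.80299809 313.9190306 ] [5.67001581 0.21968518 2.58348704]
R,th,lat 90.35094233195629 0.2564691286279152 -0.6337605942888559
```

>>> drive_tool --rows '[[[0.005, 0, -0.015, 0, 0, 0], [0.01, -0.001, -0.03, 0, 0, 0], [0.01, -0.001, -0.03, 0, 0, 0]]]'

```text
time_s: 13.35
eef_pos: [655.9, -86.9, 310.6]
ee_rot: [-0.002, 0.998, -0.059, 0.005]
force: [3.1, 0.2, 2.5]
grip_width: 0.41
```

>>> drive_tool --rows '[[[0.002, 0, -0.01, 0, 0, 0], [0.003, 0, -0.015, 0, 0, 0], [0.003, 0, -0.015, 0, 0, 0]]]'

```text
time_s: 13.72
eef_pos: [656.3, -87.0, 309.2]
ee_rot: [-0.002, 0.998, -0.059, 0.005]
force: [4.0, -0.1, 4.0]
grip_width: 0.411
```

>>> drive_tool --rows '[[[0.002, 0, -0.01, 0, 0, 0], [0.003, 0, -0.015, 0, 0, 0], [0.003, 0, -0.015, 0, 0, 0]]]'

```text
time_s: 14.1
eef_pos: [656.6, -87.0, 307.6]
ee_rot: [-0.001, 0.998, -0.059, 0.005]
force: [3.0, -0.4, 3.4]
grip_width: 0.406
```

>>> drive_tool --rows '[[[0.001, 0, -0.01, 0, 0, 0], [0.002, 0, -0.015, 0, 0, 0], [0.002, 0, -0.015, 0, 0, 0]]]'

```text
time_s: 14.48
eef_pos: [656.9, -87.0, 306.1]
ee_rot: [-0.001, 0.998, -0.059, 0.006]
force: [3.9, 0.7, 3.4]
grip_width: 0.412
```

>>> drive_tool --rows '[[[0.001, 0, -0.01, 0, 0, 0], [0.002, 0, -0.015, 0, 0, 0], [0.002, 0, -0.015, 0, 0, 0]]]'

```text
time_s: 14.85
eef_pos: [657.1, -87.0, 304.6]
ee_rot: [-0.001, 0.998, -0.059, 0.006]
force: [5.6, 0.3, 4.2]
grip_width: 0.41
```

```bash
python3 st.py;  python3 - <<'E'
from h import *
for n,(x,y) in(("side",(180,80)),):
    im=viewer.capture(n)[:,:,::-1]; cv2.imwrite(f"pics/{n}9.png",cv2.resize(im[y:y+135,x:x+170],None,fx=4.4,fy=4.4,interpolation=cv2.INTER_CUBIC))
E
```

```text
[657.12796876 -87.01027309 304.56273823] [5.5660684  0.30260773 4.21576018]
R,th,lat 90.66758567360317 0.1501510739530924 -0.6619561505713022
```

View pics/side9.png

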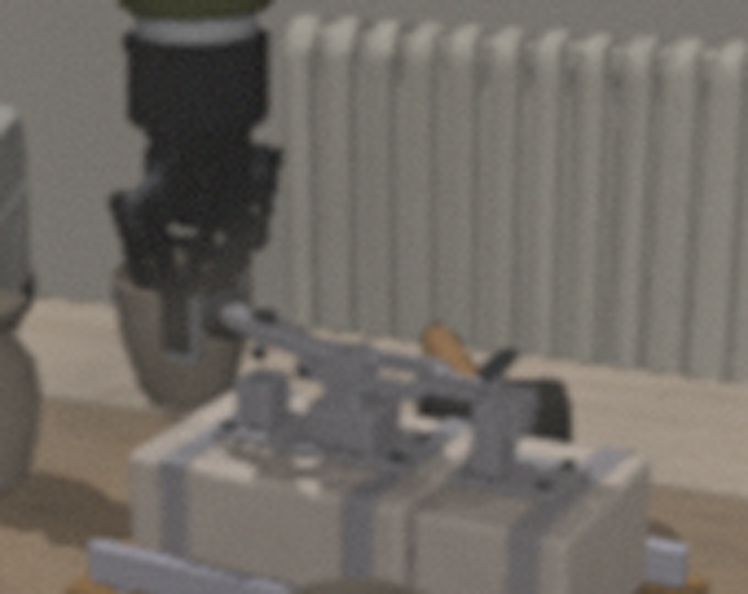

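```bash
python3 - <<'E'
from h import *
s=lambda x,y:(180+(x+.5)/4.4-.5,80+(y+.5)/4.4-.5)
n=np.array([.1045,.9945,0])
def pl(px,off=0):
    o,d=ray("side",px); t=((np.array([548,-76.2,0])-o)@n+off)/(d@n); P=o+t*d; return P.round(1)
for p in [(237,315),(222,318)]: print(pl(s(*p)),pl(s(*p),18))
c=np.array([567.9,-78.3,136.]); u=np.array([.9945,-.1045,0]);y=np.array([.1045,.9945,0])
for th in(.1,.15):
  g=c+85*(u*np.cos(th)+[0,0,np.sin(th)]); print(th,g,[((q-[180,80])*4.4).round() for q in proj("side",[g,g+18*y,g-18*y])])
p=ctrl.sense()["eef_pos"]
g=p+[1.9,0,-155]; print([((q-[180,80])*4.4).round() for q in proj("side",[g,g+18*y,g-18*y,g+18*y-[0,0,18]])])
im=viewer.capture("side")[:,:,::-1]; cv2.imwrite("pics/side10.png",cv2.resize(im[130:175,200:260],None,fx=12,fy=12,interpolation=cv2.INTER_CUBIC))
E
```

```text
[640.2 -85.9 152.1] [631.1 -66.8 159.2]
[649.7 -86.9 149. ] [640.4 -67.8 156.1]
0.1 [652.0101896  -87.1381245  144.48584041] [array([217., 324.]), array([199., 333.]), array([234., 314.])]
0.15 [651.48329115 -87.0827591  148.70224126] [array([217., 316.]), array([200., 326.]), array([235., 307.])]
[array([205., 313.]), array([187., 323.]), array([222., 304.]), array([188., 355.])]
```

View pics/side10.png

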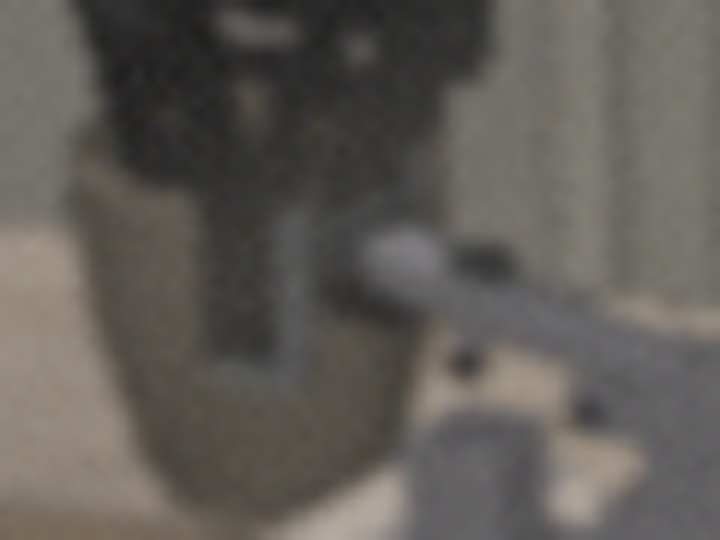

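>>> drive_tool --rows '[[[0, 0, 0, 0, 0, 0], [0, 0, 0, 0, 0, 0], [0, 0, 0, 0, 0, 0]]]' --fingers 0.2

```text
time_s: 15.32
eef_pos: [657.0, -87.0, 304.1]
ee_rot: [-0.002, 0.998, -0.059, 0.005]
force: [0.1, 0.1, -0.4]
grip_width: 0.597
```

>>> drive_tool --rows '[[[0, 0, 0.2, 0, 0, 0], [0, 0, 0.5, 0, 0, 0], [0, 0, 0.5, 0, 0, 0]]]'

```text
time_s: 15.7
eef_pos: [657.1, -87.0, 356.3]
ee_rot: [-0.001, 0.998, -0.059, 0.007]
force: [0.1, -1.0, -1.0]
grip_width: 0.601
```

>>> drive_tool --rows '[[[-0.06, 0.0, 0, 0, 0, 0], [-0.06, 0, 0, 0, 0, 0], [-0.06, 0, 0, 0, 0, 0], [-0.06, 0, 0, 0, 0, 0], [-0.06, 0, 0, 0, 0, 0]]]' --fingers -1

```text
time_s: 16.32
eef_pos: [651.1, -87.0, 356.2]
ee_rot: [-0.001, 0.998, -0.059, 0.007]
force: [-0.7, 0.5, -1.3]
grip_width: -0.0
```

```bash
python3 st.py;  python3 - <<'E'
from h import *
for n,(x,y) in(("side",(180,80)),):
    im=viewer.capture(n)[:,:,::-1]; cv2.imwrite(f"pics/{n}11.png",cv2.resize(im[y:y+135,x:x+170],None,fx=4.4,fy=4.4,interpolation=cv2.INTER_CUBIC))
E
```

```text
[651.1207418  -87.01569015 356.15356093] [-0.72010323  0.49119631 -1.33513602]
R,th,lat 106.04854648342042 0.66159341720704 -0.028813661068054636
```

View pics/side11.png

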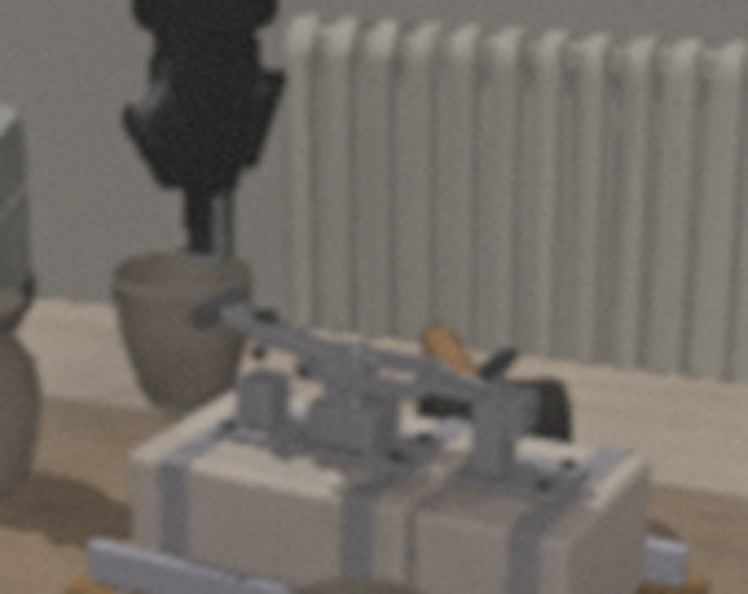

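>>> drive_tool --rows '[[[-0.03, 0, -0.08, 0, 0.009, 0], [-0.03, 0, -0.15, 0, 0.009, 0], [-0.03, 0, -0.15, 0, 0.009, 0]]]'

```text
time_s: 16.75
eef_pos: [648.0, -87.0, 340.2]
ee_rot: [-0.001, 0.998, -0.059, -0.001]
force: [0.2, -0.5, 0.1]
grip_width: -0.003
```

```bash
python3 st.py;  python3 - <<'E'
from h import *
for n,(x,y) in(("side",(180,80)),):
    im=viewer.capture(n)[:,:,::-1]; cv2.imwrite(f"pics/{n}12.png",cv2.resize(im[120:175,200:260],None,fx=12,fy=10.9,interpolation=cv2.INTER_CUBIC))
E
```

```text
[648.04846684 -87.03370276 340.22640458] [ 0.1917335  -0.52552623  0.14333717]
R,th,lat 94.46097216149285 0.5481738927183121 0.3101526072335181
```

View pics/side12.png

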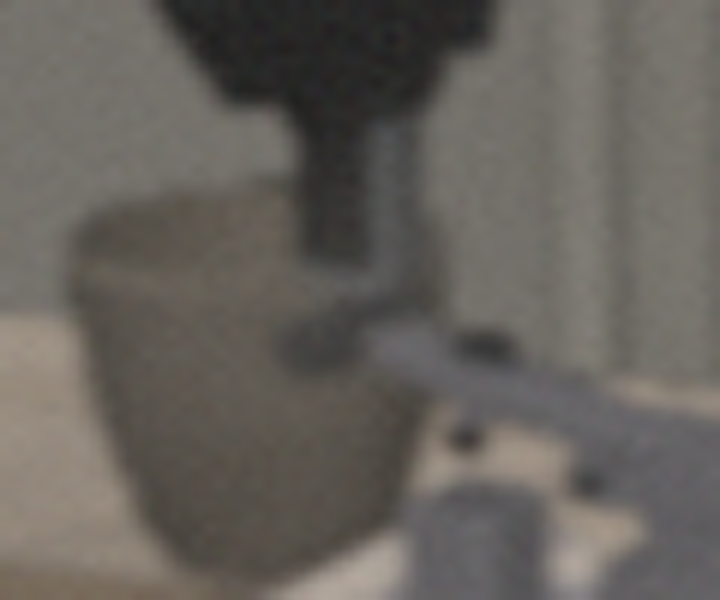

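>>> drive_tool --rows '[[[0, 0, -0.015, 0, 0, 0], [0, 0, -0.03, 0, 0, 0], [0, 0, -0.03, 0, 0, 0]]]'

```text
time_s: 17.18
eef_pos: [648.1, -87.1, 337.7]
ee_rot: [-0.001, 0.998, -0.059, -0.0]
force: [-0.8, 0.3, -1.5]
grip_width: -0.001
```

>>> drive_tool --rows '[[[0, 0, -0.01, 0, 0, 0], [0, 0, -0.02, 0, 0, 0], [0, 0, -0.02, 0, 0, 0]]]'

```text
time_s: 17.55
eef_pos: [648.1, -87.0, 335.7]
ee_rot: [-0.001, 0.998, -0.059, -0.0]
force: [-0.0, -0.5, -0.1]
grip_width: 0.004
```

>>> drive_tool --rows '[[[0, 0, -0.01, 0, 0, 0], [0, 0, -0.02, 0, 0, 0], [0, 0, -0.02, 0, 0, 0]]]'

```text
time_s: 17.92
eef_pos: [648.1, -87.1, 333.6]
ee_rot: [-0.001, 0.998, -0.059, -0.001]
force: [0.3, -0.5, 1.0]
grip_width: -0.002
```

>>> drive_tool --rows '[[[0, 0, -0.01, 0, 0, 0], [0, 0, -0.015, 0, 0, 0], [0, 0, -0.015, 0, 0, 0]]]'

```text
time_s: 18.3
eef_pos: [648.1, -87.0, 331.9]
ee_rot: [-0.001, 0.998, -0.059, -0.001]
force: [-0.7, -1.0, 0.2]
grip_width: -0.001
```

>>> drive_tool --rows '[[[0, 0, -0.01, 0, 0, 0], [0, 0, -0.015, 0, 0, 0], [0, 0, -0.015, 0, 0, 0]]]'

```text
time_s: 18.68
eef_pos: [648.1, -87.1, 330.4]
ee_rot: [-0.001, 0.998, -0.059, -0.001]
force: [0.2, -0.1, -0.8]
grip_width: 0.002
```

>>> drive_tool --rows '[[[0, 0, -0.01, 0, 0, 0], [0, 0, -0.015, 0, 0, 0], [0, 0, -0.015, 0, 0, 0]]]'

```text
time_s: 19.05
eef_pos: [648.0, -87.0, 328.8]
ee_rot: [-0.001, 0.998, -0.059, -0.001]
force: [0.8, 0.6, -0.0]
grip_width: -0.0
```

>>> drive_tool --rows '[[[0, 0, -0.01, 0, 0, 0], [0, 0, -0.015, 0, 0, 0], [0, 0, -0.015, 0, 0, 0]]]'

```text
time_s: 19.42
eef_pos: [648.0, -87.1, 327.2]
ee_rot: [-0.001, 0.998, -0.059, -0.001]
force: [0.5, 0.9, 0.1]
grip_width: 0.002
```

>>> drive_tool --rows '[[[0, 0, -0.01, 0, 0, 0], [0, 0, -0.015, 0, 0, 0], [0, 0, -0.015, 0, 0, 0]]]'

```text
time_s: 19.8
eef_pos: [648.0, -87.0, 325.6]
ee_rot: [-0.001, 0.998, -0.059, -0.001]
force: [0.1, 0.0, 0.1]
grip_width: 0.002
```

>>> drive_tool --rows '[[[0, 0, -0.01, 0, 0, 0], [0, 0, -0.015, 0, 0, 0], [0, 0, -0.015, 0, 0, 0]]]'

```text
time_s: 20.18
eef_pos: [648.0, -87.0, 324.2]
ee_rot: [-0.001, 0.998, -0.059, -0.001]
force: [1.3, -0.5, 1.3]
grip_width: 0.006
```

```bash
python3 - <<'E'
from h import *
for n,(x,y) in(("side",(180,80)),):
    im=viewer.capture(n)[:,:,::-1]; cv2.imwrite(f"pics/{n}13.png",cv2.resize(im[120:175,200:260],None,fx=12,fy=10.9,interpolation=cv2.INTER_CUBIC))
E
```

```text
(no output)
```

View pics/side13.png

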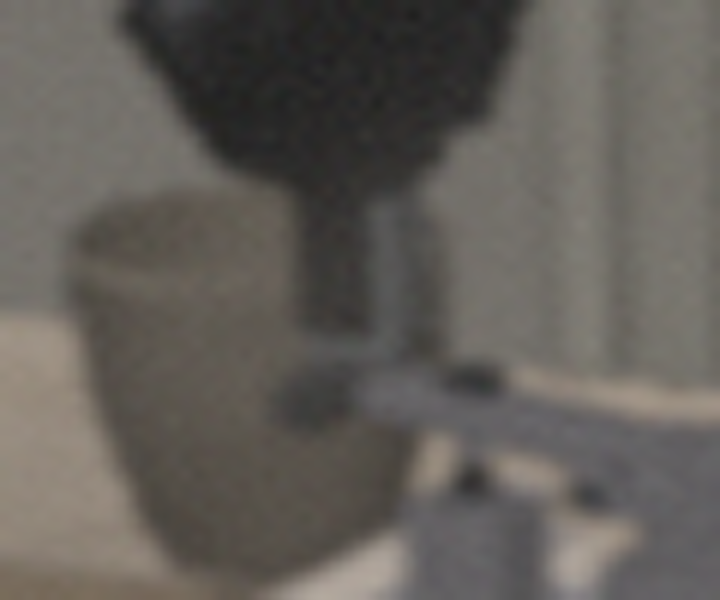

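>>> drive_tool --rows '[[[0, 0, -0.01, 0, 0, 0], [0, 0, -0.01, 0, 0, 0]]]'

```text
time_s: 20.48
eef_pos: [648.1, -87.0, 323.6]
ee_rot: [-0.001, 0.998, -0.059, -0.001]
force: [-1.6, -0.0, 4.5]
grip_width: 0.001
```

>>> drive_tool --rows '[[[0, 0, -0.01, 0, 0, 0], [0, 0, -0.01, 0, 0, 0]]]'

```text
time_s: 20.72
eef_pos: [648.0, -87.0, 323.3]
ee_rot: [-0.001, 0.998, -0.059, -0.0]
force: [-2.3, 0.1, 7.0]
grip_width: -0.001
```

>>> drive_tool --rows '[[[0, 0, -0.01, 0, 0, 0], [0, 0, -0.01, 0, 0, 0]]]'

```text
time_s: 20.98
eef_pos: [648.0, -87.0, 323.3]
ee_rot: [-0.001, 0.998, -0.059, 0.0]
force: [-3.0, 1.6, 8.4]
grip_width: -0.0
```

>>> drive_tool --rows '[[[0, 0, -0.014, 0, 0, 0], [0, 0, -0.014, 0, 0, 0], [0, 0, -0.014, 0, 0, 0]]]'

```text
time_s: 21.35
eef_pos: [647.9, -86.9, 323.1]
ee_rot: [-0.0, 0.998, -0.059, 0.0]
force: [-3.9, 1.3, 8.5]
grip_width: -0.002
```

>>> drive_tool --rows '[[[0, 0, 0.05, 0, 0, 0], [0, 0, 0.3, 0, 0, 0], [0, 0, 0.8, 0, 0, 0], [0, -0.5, 1, 0, 0, 0], [0, -1, 1, 0, 0, 0], [0, -1, 1, 0, 0, 0]]]'

```text
time_s: 22.1
eef_pos: [647.5, -190.2, 422.1]
ee_rot: [-0.0, 0.998, -0.061, -0.0]
force: [1.2, 0.9, 0.4]
grip_width: -0.0
```

>>> drive_tool --rows '[[[-0.5, -0.5, 0, 0, 0, 0], [-0.8, -1, 0, 0, 0, 0], [-0.8, -1, 0, 0, 0, 0]]]'

```text
time_s: 22.48
eef_pos: [565.8, -292.2, 421.9]
ee_rot: [-0.0, 0.998, -0.063, -0.001]
force: [0.8, 0.7, -0.4]
grip_width: 0.001
```

```bash
python3 - <<'E'
from h import *
for n,(x,y) in(("side",(180,80)),("top",(250,130))):
    im=viewer.capture(n)[:,:,::-1]; cv2.imwrite(f"pics/{n}14.png",cv2.resize(im[y:y+135,x:x+170],None,fx=4.4,fy=4.4,interpolation=cv2.INTER_CUBIC))
E
```

```text
(no output)
```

View pics/side14.png

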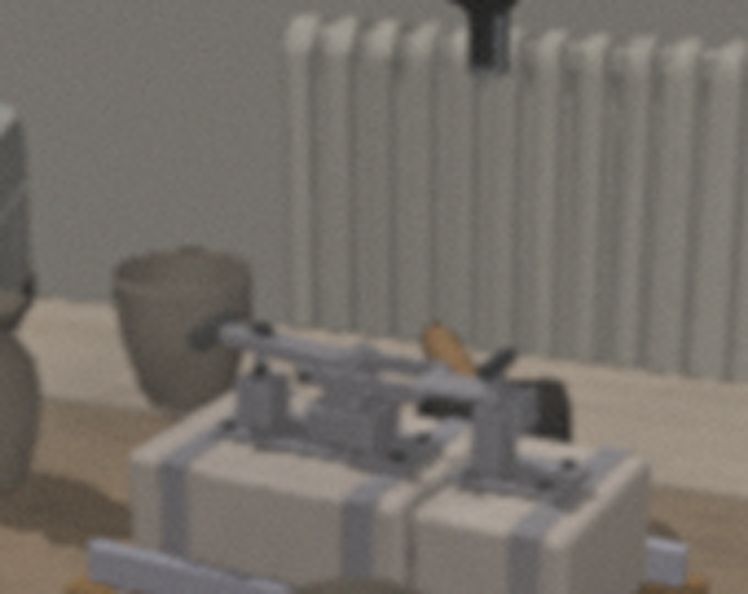

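View pics/top14.png

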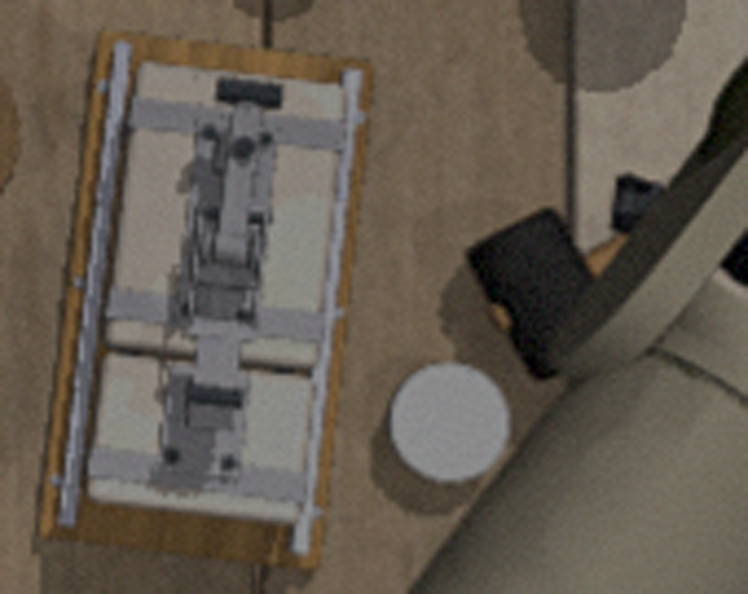

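```bash
python3 -c "
from rig import ctrl; print(ctrl.finish_job())"
```

```text
the job is handed in; nothing more can be done
None
```

The mould is clamped and I handed the job in at about 22.5 s; the hand-in reports no verdict.

- **Hooking:** I pinched the claw's grip, lifted it over the keeper, set the hook down behind the far face and let go. A picture showed it hooked with the mould still open.
- **Closing:** I pinched the lever's grip and swung it over centre. My estimate of the swing was about 5 mm too far out by then, so the bar had slid towards the edge of the pads. I let go and finished by pressing on top of the bar with closed fingertips.
- **Bedding:** The stop showed as the force rising over about 1 mm, from 1.3 to 4.5 to 7.0 to 8.4 N. I held 8.5 N for about 0.4 s. By the lever arms that is roughly 10 to 12 N at the stop screw; I could not measure the contact force itself.

The last pictures, with the arm well clear and reading about zero force, showed:
- the claw on the keeper;
- the gap closed to a thin line;
- the stop screw on the rest and the lever staying down.

The tin and the part of the kidney in view sat where they started. The arm never went near the clay cup, but the final crops cut it off, so I did not check it by eye. I also did not measure the hook's position or the gap from the final images.

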